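# Slide a loaded board out over the stand's edge for pick-up

## Robot

A 7-joint arm with a two-finger parallel gripper is mounted at the origin on the work surface. World frame = base frame: x ahead of the robot, y to its left, z up, the work surface at z = 0. Lengths are in m, angles in rad, forces in N, time in s.
With the tool pointing down it reaches from about 0.425 to 0.875 m from the base axis. Payload 4.7 kg.
Tool frame: the origin (TCP) lies midway between the tips of the shut fingers; the grasp point (between the pads) lies 19 mm behind it; z points along the fingers, x is the direction in which the jaws open and shut, and the axes are right-handed (so a half turn about z gives the same grasp; the last joint's range is limited). The gripper opens to 87 mm and grips with 3 to 60 N. Pads are 19 mm wide; open, the fingers measure 117 mm over their backs; the gripper's body (75 mm by 190 mm) begins 51 mm behind the grasp point.
Start: joints at [1.179, 0.321, -0.07, 1.45, 0.023, 1.371, -0.057], TCP at [0.257, -0.597, 0.223] pointing down, gripper open.
Joint ranges: [-2.86, 2.86], [-0.3, 2.09], [-1.38, 1.24], [0.06, 2.45], [-1.56, 4.7], [0.09, 2.05], [-2.69, 2.69]. Speed limits (rad/s): [2.57, 2.57, 3.14, 3.14, 3.14, 3.14, 3.14].

## Interface

Orientations are given as a rotation vector (axis times angle).
In Python, from bench import get_state, eyes, ticket gives the robot as it stands.
- The arm moves only by the tool carry_out, never from a script. Its argument "motion" is a list of rows, each a list of 2 entries, a list of its own where there are three numbers: the shift along the world's x, y, z in m, then the turn about the world's z in rad. A call has 1 to 20 rows; each row is the pose to reach, as a shift and turn from the pose commanded when the call began; what a row does not reach only later rows make up. A row lasts 1/10 s, in which the tool goes at most 50 mm and 8.59 degrees, less where a joint would pass 70% of its speed; a pose out of reach is approached as far as the arm can. A call with a gripper value outside its range is refused whole. "grip" is the gripper command: -1 is fully open, 1 is shut, values between are in proportion, set as the call begins (left out, the last holds). The fingers move at their own pace and stop on an object; "squeeze" is the grip in N (left out, the last holds). Time passes only in rows, so rows that repeat a pose let the fingers close. It gives the time, the measured TCP pose, the force and the opening at its end, in the units of the state.
- get_state(): the state, without advancing time (a new reading comes with each control period).
- eyes.get_image(name): name is "scene" or "top" or "wrist"; returns a dict with "pixels" (384x512x3 uint8, blue, green, red), "mtx" (3x3 intrinsics, pixels), "dist_coeffs" ([k1, k2, p1, p2, k3] as OpenCV has them; the pictures are not rectified), "extrinsics" (4x4, takes a point from camera to world coordinates). Camera axes: x right, y down, z forward; pixel columns grow to the right and rows downward; lengths in m; the calibration is good to about 2 mm. A picture is of the moment at which its call begins. There is no depth.
- ticket.close_job(): hands the job in, once; it reports no verdict.
The state is a dict: "time": time; "joint_positions": joint angles; "qd": joint speeds; "joint_torque": joint torques, N m; "position": TCP position; "tool_rot": TCP orientation; "ft_force": force on the tool from outside, world axes, zero at the start; "torque": the same for the moment, N m; "grip_width": opening from 0.0 (shut) to 1.0 (fully open).
Only numpy, scipy, OpenCV 4.12 (cv2) and the standard library are available. Lean on these libraries where they do the work, as an engineer would, in place of code of your own. Each camera call takes 0.05 s, during which the arm holds its last target. There are 200 camera calls.

## Task

With the fingertips, gently push the white plastic board across the low dark steel stand until it sticks out 50 mm, give or take a centimetre, along its whole width over the stand's edge with the wire pull handle, so that the next worker can get a hand under it. Slide it flat, without lifting or tipping it, and let it end hanging over no other edge; the two steel rings on it ride along and must not be touched. Leave the bottle, pipe piece and scraper where they are, and finish with the arm clear of everything.

Things in the scene. Friction and masses are not known exactly. Their poses are not given: they have to be found in the camera images.
- stand_edge (a point): Middle of the upper edge of the fixed dark steel stand on its wire-handle side, at deck height (80 mm above the table). y points level outwards over the edge, x along the edge, z up. Deck: flat, 360 mm along x, 320 mm along y (back to y = -320 mm), 26 mm thick, open beneath. Handle: 8 mm wire, 120 mm long, standing 28 mm out, 16 mm below the deck.
- board: White polyethylene cutting board, loose and lying flat on the deck: 240 mm along its x, 170 mm along its y, 10 mm thick, about 0.3 to 0.55 kg. Origin at the centre of its underside; its y axis points roughly towards the handle edge (within about 15 degrees at the start). Pushed slowly from behind with two spread fingertips it slides and turns to lie against both.
- board_corner_far (a point): Corner of the board's leading long side (the side nearest the handle edge), underside, at x = +120, y = +85 mm of the board: the end of that side that is farther from the robot. Its y in the stand_edge frame is the overhang there.
- board_corner_near (a point): The other corner of the board's leading long side, underside, at x = -120, y = +85 mm of the board: the end nearer to the robot.
- ring_far: Stainless forming ring, open at both ends, 70 mm outside diameter, 30 mm high, about 80 g, standing loose on the half of the board farther from the robot, at least 45 mm clear of the board's rear long side. Origin at the centre of its underside.
- ring_near: The same kind of ring on the half of the board nearer to the robot.
- bottle: Bystander: white plastic bottle, 70 mm in diameter, 190 mm high, standing on the table beyond the stand's handle edge. Origin at the centre of its underside.
- spool: Bystander: short stainless pipe piece with a flange at each end, 50 mm in diameter, 90 mm high, standing on end on the table beyond the handle edge. Origin at the centre of its underside.
- scraper: Bystander: steel bench scraper with a black bar handle, 150 x 105 mm, 24 mm high, lying on the table behind the stand, on the side away from the handle. Origin under the blade's middle.
Things that resemble listed ones, but are neither listed nor needed, are in the scene too. What is shaped like the ring_near but green or purple is not meant.

How it is judged:
By the outcome, as a careful person would: the job done as asked, in the order asked, and still so for the second after the job is handed in, with the robot touching nothing.
It also fails if it takes over 42 s, if anything falls off the work surface, if the arm or the gripper's body presses on something with over 40 N, if the wrist force passes 120 N, or if a joint passes its speed limit or range.

## Working session

There is one attempt and no reset: what is moved stays moved. The work goes in short steps, Python scripts to look and compute and a tool call to move; the robot and the scene stay as the last step left them, time stands still between calls to the robot, and variables do not carry over. Pictures are saved under pics/ and viewed, about 8 in all and at most 12, crops included, and the job is handed in when it is done.

Besides the shell and the picture viewer there is one more tool, called after ">>>" as name(argument=value, ...) on one line, values as JSON. carry_out: Moves the arm, as the interface text tells. Its arguments: {"type":"object","properties":{"motion":{"type":"array","items":{"type":"array"}},"grip":{"type":"number"},"squeeze":{"type":"number"}},"required":["motion"]}

```bash
mkdir -p pics; cat > h.py <<'E'
import numpy as np, cv2, json
from bench import get_state, eyes, ticket
def snap(name,fn):
    d=eyes.get_image(name); p=np.array(d["pixels"],dtype=np.uint8)
    cv2.imwrite(f"pics/{fn}.png",p)
    np.savez(f"pics/{fn}.npz",K=d["mtx"],D=d["dist_coeffs"],E=d["extrinsics"]); return p
def cal(fn):
    c=np.load(f"pics/{fn}.npz"); return c["K"].astype(float),c["D"].astype(float),c["E"].astype(float)
def back(fn,uv,z):
    K,D,E=cal(fn); n=cv2.undistortPoints(np.array(uv,float).reshape(-1,1,2),K,D).reshape(-1,2)
    r=np.c_[n,np.ones(len(n))]@E[:3,:3].T; o=E[:3,3]; z=np.broadcast_to(z,len(n))
    return o+r*((z-o[2])/r[:,2])[:,None]
def proj(fn,P):
    K,D,E=cal(fn); W=np.linalg.inv(E)
    return cv2.projectPoints(np.array(P,float).reshape(-1,1,3),cv2.Rodrigues(W[:3,:3])[0],W[:3,3],K,D)[0].reshape(-1,2)
E
python3 - <<'E'
from h import *
a=snap("top","t0");b=snap("scene","s0")
s=get_state();print(s)
cv2.imwrite("pics/t0b.png",cv2.resize(a,(800,600),interpolation=cv2.INTER_CUBIC))
cv2.imwrite("pics/s0b.png",cv2.resize(b,(800,600),interpolation=cv2.INTER_CUBIC))
print(cal("t0")[2],cal("s0")[2])
E
```

```text
{'time': 0.1, 'joint_positions': array([ 1.1791142 ,  0.32173056, -0.07009887,  1.45152286,  0.02260278,
        1.37074612, -0.05690081]), 'qd': array([ 7.92171726e-05, -3.26246462e-03, -1.25195118e-03, -2.94095736e-03,
       -1.97923897e-03,  4.17601244e-05,  6.32211745e-04]), 'joint_torque': array([-6.47000661e-06, -4.92570841e+01, -4.05625328e-01, -3.13399494e+01,
       -6.41326653e-02,  3.94041196e-02,  9.48939146e-05]), 'position': array([ 0.25636098, -0.59680707,  0.22159799]), 'tool_rot': array([-2.62285227e+00,  1.72774801e+00,  2.19651356e-03]), 'ft_force': array([-0.25318275,  0.16572368,  0.43910262]), 'torque': array([ 0.01017412,  0.06599871, -0.04929571]), 'grip_width': 1.000753386287643}
[[ 0.02406825 -0.99878891  0.04291196  0.46210797]
 [-0.9996827  -0.02372635  0.00845916  0.08443251]
 [-0.00743077 -0.04310194 -0.99904305  0.97063446]
 [ 0.          0.          0.          1.        ]] [[-0.79726034  0.39263482 -0.45849084  1.18194967]
 [ 0.60354467  0.50531582 -0.61675745  0.97885534]
 [-0.01047778 -0.76843595 -0.63984092  1.0461986 ]
 [ 0.          0.          0.          1.        ]]
```

View pics/t0b.png

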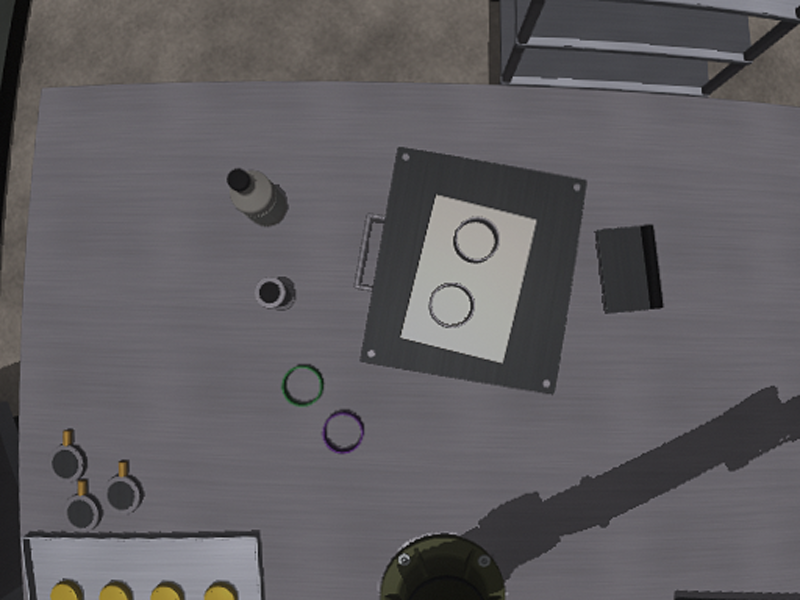

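View pics/s0b.png

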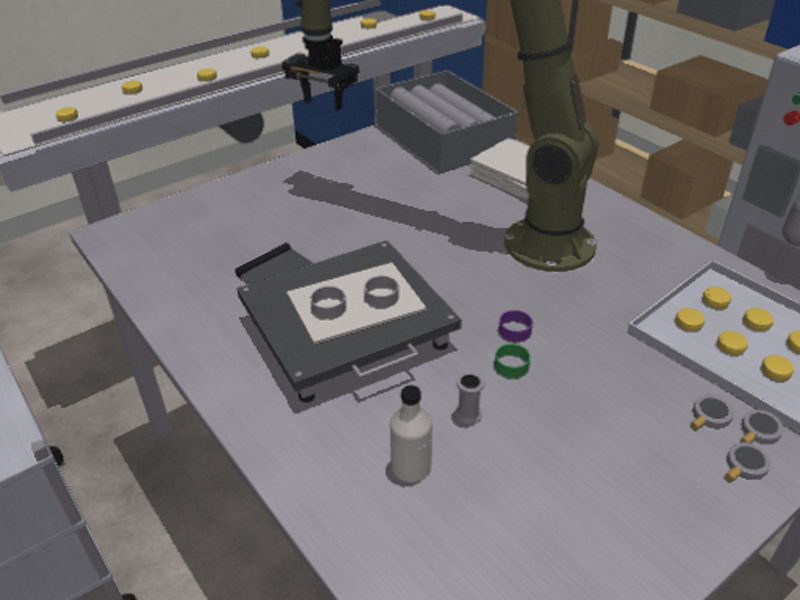

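Top view (800x600): the deck corners are near (398,148), (586,181), (554,394) and (361,361), with the handle on the left (+y) side. The board corners are near (436,195), (537,219), (503,363) and (400,337). The steel rings on the board are at (475,240) and (451,305). The green ring (303,384) and purple ring (343,431) on the table are decoys. I'll confirm this in one enlarged crop.

```bash
python3 - <<'E'
import cv2
a=cv2.imread("pics/t0.png")[88:258,222:434]
cv2.imwrite("pics/t0c.png",cv2.resize(cv2.convertScaleAbs(a,alpha=1.15),None,fx=3.5,fy=3.5,interpolation=cv2.INTER_CUBIC))
E
```

```text
(no output)
```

View pics/t0c.png

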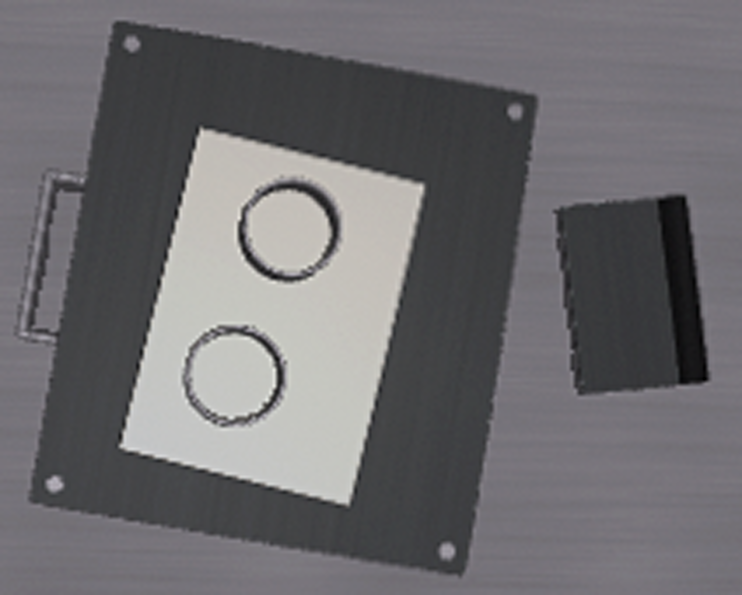

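```bash
cat >> h.py <<'E'
def rigid(M,P):  # 2D fit P = R M + t
    mc,pc=M.mean(0),P.mean(0); H=(M-mc).T@(P-pc); a=np.arctan2(H[0,1]-H[1,0],H[0,0]+H[1,1])
    R=np.array([[np.cos(a),-np.sin(a)],[np.sin(a),np.cos(a)]]); t=pc-R@mc
    return R,t,a,np.linalg.norm(M@R.T+t-P,axis=1)*1e3
# order: front-far, rear-far, rear-near, front-near ; far = +x
STAND=np.array([[.18,0],[.18,-.32],[-.18,-.32],[-.18,0]])
BOARD=np.array([[.12,.085],[.12,-.085],[-.12,-.085],[-.12,.085]])
def full(c,ox,oy,f): return (np.array(c)+.5)/f-.5+[ox,oy]
E
cat > m0.py <<'E'
from h import *
np.set_printoptions(precision=4,suppress=True)
f=lambda c:full(c,222,88,3.5)
S=back("t0",f([(115,21),(538,96),(463,576),(30,502)]),.08)[:,:2]
B=back("t0",f([(200,127),(425,184),(350,506),(119,448)]),.09)[:,:2]
Rs,ts,as_,es=rigid(STAND,S); Rb,tb,ab,eb=rigid(BOARD,B)
E
python3 - <<'E'
from m0 import *
print("stand",ts,np.degrees(as_),es,"board",tb,np.degrees(ab),eb)
print("board corners in stand",(BOARD@Rb.T+tb-ts)@Rs)
print("edge dims",np.linalg.norm(S-np.roll(S,-1,0),axis=1),np.linalg.norm(B-np.roll(B,-1,0),axis=1))
r=back("t0",f([(290,229),(235,376)]),.12)[:,:2]; print("rings in board",(r-tb)@Rb, "stand",(r-ts)@Rs)
o=back("t0",np.array([(270,215),(285,295)])*.64,0)[:,:2]; print("bottle,spool in stand",(o-ts)@Rs)
sc=back("t0",f([(560,207),(685,195),(707,381),(580,393)]),0.01)[:,:2];print("scraper",sc,(sc-ts)@Rs)
print("Rs",Rs)
s=get_state();R=cv2.Rodrigues(s["tool_rot"])[0];print("tool x",R[:,0],"y",R[:,1])
# start point: behind board rear
for g in(.0,.02,.04): print(g,(Rb@[0,-.085-g])+tb)
E
```

```text
stand [0.5943 0.1235] -8.489680601246555 [1.1327 0.7799 1.5092 1.1318] board [ 0.555  -0.0231] -12.6793288308241 [0.8402 1.1093 0.3187 0.5911]
board corners in stand [[ 0.1087 -0.0748]
 [ 0.0963 -0.2444]
 [-0.1431 -0.2268]
 [-0.1307 -0.0573]]
edge dims [0.3187 0.3586 0.3178 0.3586] [0.1683 0.2391 0.1699 0.2391]
rings in board [[ 0.057   0.0064]
 [-0.0517  0.0193]] stand [[ 0.0401 -0.1486]
 [-0.0674 -0.1278]]
bottle,spool in stand [[ 0.0445  0.2087]
 [-0.0924  0.1553]]
scraper [[ 0.6557 -0.2601]
 [ 0.6693 -0.3641]
 [ 0.52   -0.3817]
 [ 0.508  -0.2766]] [[ 0.1173 -0.3704]
 [ 0.1462 -0.4712]
 [ 0.0011 -0.5106]
 [-0.0263 -0.4085]]
Rs [[ 0.989   0.1476]
 [-0.1476  0.989 ]]
tool x [ 0.3948 -0.9188 -0.0016] y [-0.9188 -0.3948  0.0001]
0.0 [ 0.5364 -0.106 ]
0.02 [ 0.532  -0.1255]
0.04 [ 0.5276 -0.1451]
```

>>> carry_out(motion=[[[0.003,0.004,0],0.01],[[0.011,0.018,0],0.041],[[0.025,0.04,0],0.092],[[0.045,0.071,0],0.163],[[0.064,0.103,0],0.234],[[0.084,0.134,0],0.305],[[0.103,0.165,0],0.377],[[0.123,0.196,0],0.448],[[0.142,0.227,0],0.519],[[0.162,0.259,0],0.59],[[0.181,0.29,-0.005],0.662],[[0.201,0.321,-0.015],0.733],[[0.22,0.352,-0.028],0.804],[[0.24,0.384,-0.042],0.875],[[0.257,0.41,-0.055],0.937],[[0.268,0.428,-0.065],0.977],[[0.276,0.442,-0.071],1.008],[[0.279,0.446,-0.073],1.018],[[0.279,0.446,-0.073],1.018],[[0.279,0.446,-0.073],1.018]], grip=-1)

```text
time: 2.1
position: [0.5353, -0.153, 0.15]
tool_rot: [3.132, -0.235, 0.001]
ft_force: [0.0, -0.3, 0.2]
grip_width: 0.996
```

```bash
python3 - <<'E'
from h import *
a=snap("scene","s1"); b=snap("wrist","w1")
c=cv2.resize(a[80:280,120:320],(600,600),interpolation=cv2.INTER_CUBIC)
cv2.imwrite("pics/c1.png",np.hstack([cv2.resize(a[110:250,130:310],(400,311),interpolation=cv2.INTER_CUBIC),cv2.resize(b,(400,311))]))
s=get_state();print(s["position"],proj("s1",[s["position"]]),proj("w1",[s["position"]]))
E
```

```text
[ 0.53530495 -0.15303138  0.15006889] [[209.25345578 154.78564453]] [[253.02373561 235.31522255]]
```

View pics/c1.png

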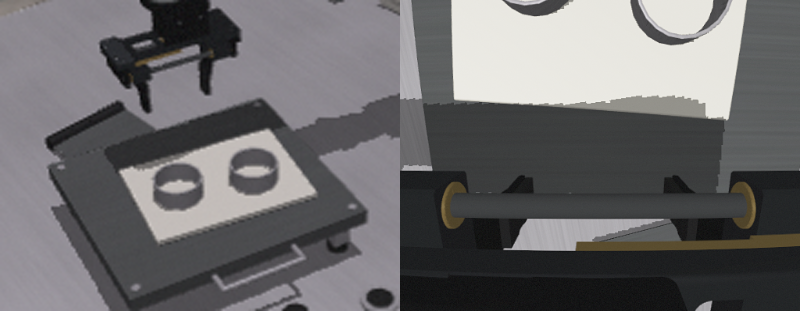

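Scene crop: the fingertips are at (146,108) and (205,92), and their midpoint projects onto the TCP, so the open tips sit at TCP height. Both are behind the board's rear side, which the wrist view also shows clear. I'll descend to just above the deck.

>>> carry_out(motion=[[[0,0.001,-0.01],0],[[0,0.002,-0.025],0],[[0,0.002,-0.04],0],[[0,0.002,-0.05],0],[[0,0.002,-0.057],0],[[0,0.002,-0.061],0],[[0,0.002,-0.064],0],[[0,0.002,-0.065],0],[[0,0.002,-0.065],0]])

```text
time: 3.1
position: [0.5358, -0.1493, 0.0848]
tool_rot: [3.133, -0.231, 0.001]
ft_force: [-0.4, 0.2, 0.1]
grip_width: 0.997
```

>>> carry_out(motion=[[[0.0004,0.003,0],0],[[0.0009,0.0059,0],0],[[0.0013,0.0089,0],0],[[0.0018,0.0119,0],0],[[0.0022,0.0148,0],0],[[0.0027,0.0178,0],0],[[0.0031,0.0208,0],0],[[0.0035,0.0237,0],0],[[0.004,0.0267,0],0],[[0.0044,0.0297,0],0],[[0.0049,0.0326,0],0],[[0.0053,0.0356,0],0],[[0.0058,0.0386,0],0],[[0.0062,0.0415,0],0],[[0.0066,0.0445,0],0],[[0.0071,0.0475,0],0],[[0.0075,0.0504,0],0],[[0.008,0.0534,0],0],[[0.0084,0.0564,0],0],[[0.0089,0.0593,0],0]])

```text
time: 5.1
position: [0.5442, -0.09, 0.0846]
tool_rot: [3.132, -0.23, -0.001]
ft_force: [-1.1, -4.2, -0.2]
grip_width: 1.004
```

```bash
python3 - <<'E'
from h import *
a=snap("top","t1"); b=snap("scene","s2")
cv2.imwrite("pics/c2.png",np.hstack([cv2.resize(a[85:265,200:400],(400,360),interpolation=cv2.INTER_CUBIC),cv2.resize(b[110:272,130:310],(400,360),interpolation=cv2.INTER_CUBIC)]))
s=get_state();print(s["position"],s["ft_force"],s["torque"])
E
```

```text
[ 0.54432626 -0.08915417  0.08456494] [-0.72453723 -3.29124726 -0.41386341] [-0.64312397  0.10743607 -0.00358941]
```

View pics/c2.png

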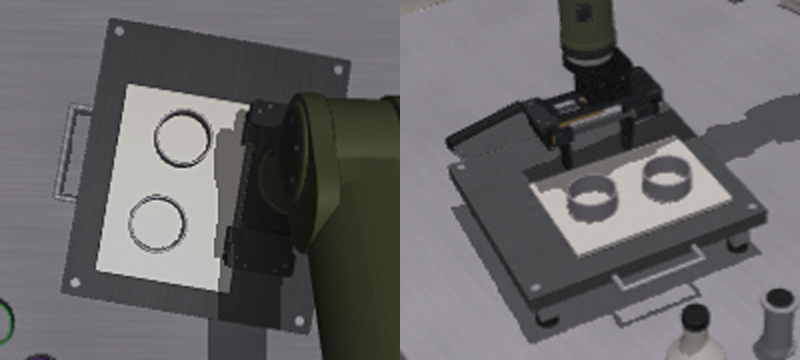

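The board has turned to lie parallel to the handle edge. Its front corners are at (128,84) and (96,270) in the left crop, and the rings are riding along. I'll measure.

```bash
python3 - <<'E'
from m0 import *
F=back("t1",full([(128,84),(96,270)],200,85,2),.09)[:,:2]
print("front corners in stand",(F-ts)@Rs)
p=np.array([.5443,-.0892]);print("tcp in stand",(p-ts)@Rs)
E
```

```text
front corners in stand [[ 0.0946 -0.0393]
 [-0.1436 -0.0398]]
tcp in stand [-0.0181 -0.2178]
```

>>> carry_out(motion=[[[0.0003,0.002,0],0],[[0.0007,0.005,0],0],[[0.0013,0.009,0],0],[[0.0019,0.013,0],0],[[0.0025,0.017,0],0],[[0.0031,0.021,0],0],[[0.0037,0.025,0],0],[[0.0043,0.029,0],0],[[0.0049,0.033,0],0],[[0.0055,0.037,0],0],[[0.0061,0.041,0],0],[[0.0067,0.045,0],0],[[0.0073,0.049,0],0],[[0.0079,0.053,0],0],[[0.0085,0.057,0],0],[[0.0091,0.061,0],0],[[0.0097,0.065,0],0],[[0.0103,0.069,0],0],[[0.0107,0.072,0],0],[[0.011,0.074,0],0]])

```text
time: 7.2
position: [0.5555, -0.0155, 0.0846]
tool_rot: [-3.133, 0.23, -0.0]
ft_force: [-0.3, -5.0, 0.2]
grip_width: 1.002
```

```bash
python3 - <<'E'
from h import *
a=snap("top","t2"); b=snap("scene","s3")
cv2.imwrite("pics/c3.png",np.hstack([cv2.resize(a[85:265,200:330],(400,554),interpolation=cv2.INTER_CUBIC),cv2.resize(b[110:290,130:260],(400,554),interpolation=cv2.INTER_CUBIC)]))
s=get_state();print(s["position"],s["ft_force"],s["torque"])
E
```

```text
[ 0.55550325 -0.01516286  0.08454749] [-0.20759386 -2.68946125  1.10184588] [-0.72034258  0.04721302  0.0466095 ]
```

View pics/c3.png

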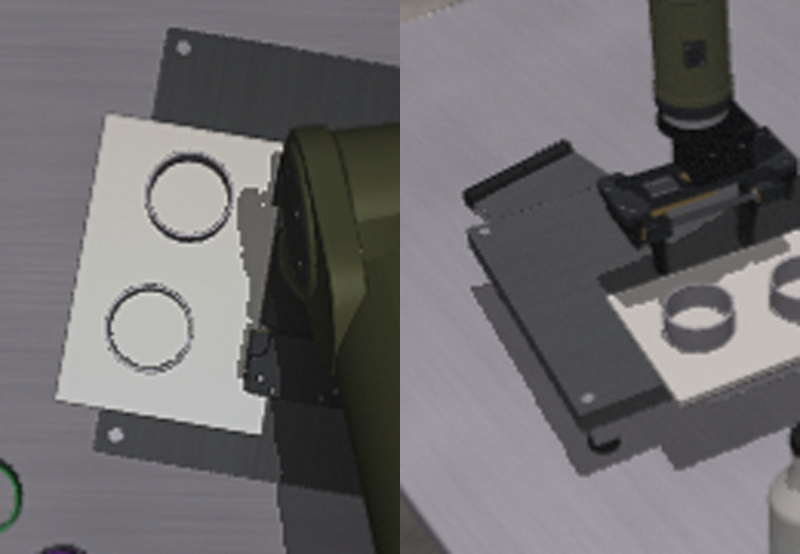

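The board now overhangs the handle edge. Its front corners are at (105,114) and (57,400), the deck's front corners at (167,28) and (94,448), and the rings have not moved relative to the board.

```bash
python3 - <<'E'
from m0 import *
g=lambda c:full(c,200,85,400/130)
F=back("t2",g([(105,114),(57,400)]),.09)[:,:2]
print("front corners in stand",(F-ts)@Rs)
print("deck front corners",(back("t2",g([(167,28),(94,448)]),.08)[:,:2]-ts)@Rs)
p=np.array([.5555,-.0152]);print("tcp in stand",(p-ts)@Rs)
E
```

```text
front corners in stand [[ 0.0946  0.0378]
 [-0.1438  0.0351]]
deck front corners [[ 0.1786  0.0006]
 [-0.1775 -0.0006]]
tcp in stand [-0.0179 -0.1429]
```

>>> carry_out(motion=[[[0.0003,0.002,0],0],[[0.0006,0.004,0],0],[[0.0009,0.006,0],0],[[0.0012,0.008,0],0],[[0.0015,0.01,0],0],[[0.0018,0.012,0],0],[[0.002,0.0132,0],0],[[0.002,0.0134,0],0],[[0.002,0.0134,0],0],[[0.002,0.0134,0],0]])

```text
time: 8.3
position: [0.5575, -0.0022, 0.0846]
tool_rot: [-3.133, 0.23, -0.0]
ft_force: [0.0, -2.9, 0.7]
grip_width: 1.0
```

```bash
python3 - <<'E'
from h import *
a=snap("top","t3")
cv2.imwrite("pics/c4.png",cv2.resize(a[85:265,200:330],(400,554),interpolation=cv2.INTER_CUBIC))
s=get_state();print(s["position"],s["ft_force"],s["torque"])
E
```

```text
[ 0.55749198 -0.00215305  0.08455608] [-0.38834814 -2.71125805  0.30066971] [-0.7444189   0.00602274  0.02652941]
```

View pics/c4.png

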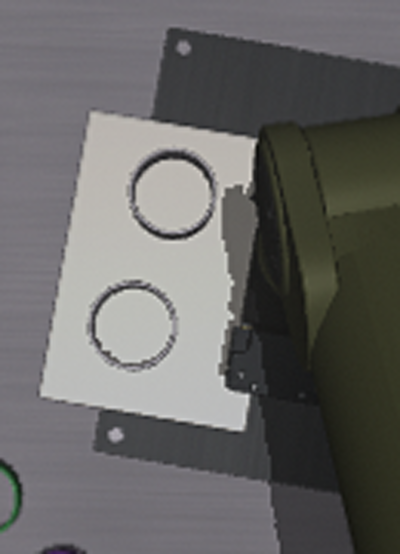

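Front corners are at (90,111) and (40,397). From the TCP, the overhang is about 50 mm. I'll back off, raise the arm and move clear for a final measurement.

>>> carry_out(motion=[[[-0.0006,-0.004,0],0],[[-0.0015,-0.01,0],0],[[-0.003,-0.02,0],0],[[-0.0044,-0.03,0],0],[[-0.0059,-0.04,0.002],0],[[-0.0066,-0.045,0.015],0],[[-0.0066,-0.048,0.04],0],[[-0.0066,-0.05,0.07],0],[[-0.0066,-0.055,0.1],0],[[-0.0066,-0.07,0.125],0],[[-0.01,-0.1,0.14],-0.05],[[-0.02,-0.135,0.14],-0.12],[[-0.035,-0.17,0.14],-0.2],[[-0.05,-0.205,0.14],-0.28],[[-0.065,-0.24,0.14],-0.36],[[-0.08,-0.275,0.14],-0.44],[[-0.095,-0.31,0.14],-0.52],[[-0.11,-0.34,0.14],-0.58],[[-0.12,-0.36,0.14],-0.6],[[-0.12,-0.36,0.14],-0.6]])

```text
time: 10.35
position: [0.4352, -0.3662, 0.2251]
tool_rot: [2.92, -1.154, 0.001]
ft_force: [0.4, -0.2, -0.3]
grip_width: 0.999
```

```bash
python3 - <<'E'
from h import *
a=snap("top","t4"); b=snap("scene","s4")
cv2.imwrite("pics/c5.png",np.hstack([cv2.resize(a[85:265,200:340],(467,600),interpolation=cv2.INTER_CUBIC),cv2.resize(b[120:420,130:290],(320,600),interpolation=cv2.INTER_CUBIC)]))
s=get_state();print(s["position"],s["ft_force"],s["qd"].round(3))
E
```

```text
[ 0.43810764 -0.3617381   0.22502421] [0.3572077  0.3074278  0.28186154] [-0.02  -0.005 -0.03   0.007 -0.004 -0.001 -0.003]
```

View pics/c5.png

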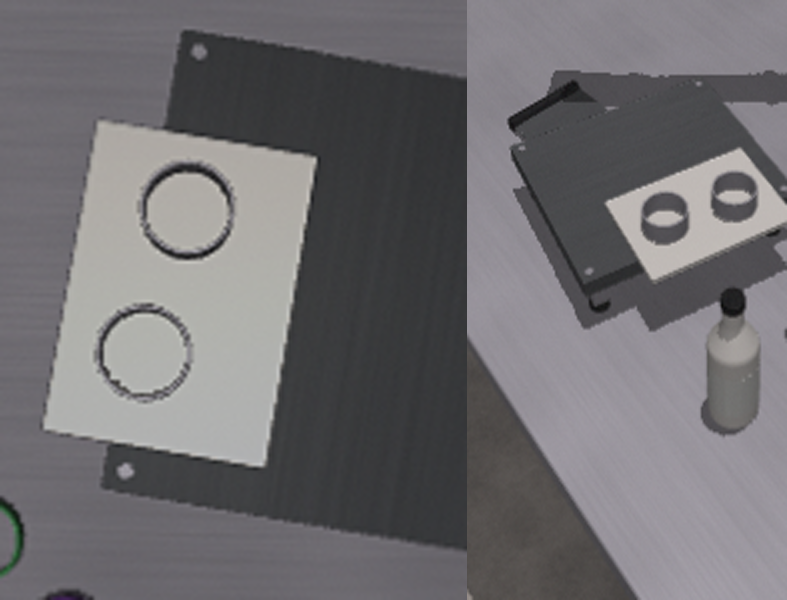

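The board lies flat with its corners at (97,120), (317,156), (266,467) and (43,430) in the left view. The deck's front corners are at (181,30) and (102,488). Both rings are still on the board and the arm is clear.

```bash
python3 - <<'E'
from m0 import *
g=lambda c:full(c,200,85,600/180)
F=back("t4",g([(97,120),(317,156),(266,467),(43,430)]),.09)[:,:2]
R,t,a,e=rigid(BOARD,F)
print("corners in stand raw",(F-ts)@Rs,"fit",(BOARD@R.T+t-ts)@Rs,e)
print("deck front",(back("t4",g([(181,30),(102,488)]),.08)[:,:2]-ts)@Rs)
E
```

```text
corners in stand raw [[ 0.0952  0.0509]
 [ 0.0962 -0.1186]
 [-0.1423 -0.1198]
 [-0.1437  0.0494]] fit [[ 0.0958  0.0512]
 [ 0.0969 -0.1188]
 [-0.1431 -0.1202]
 [-0.1442  0.0498]] [0.7211 0.6751 0.9589 0.5562]
deck front [[ 0.1789  0.0006]
 [-0.1794 -0.0011]]
```

The overhang is 51 mm at the far end and 50 mm at the near end, and no other edge is overhung, so I'm handing it in.

```bash
python3 - <<'E'
from h import *
s=get_state();print(s["time"],s["ft_force"],abs(s["qd"]).max());print(ticket.close_job())
E
```

```text
10.45 [0.3572077  0.3074278  0.28186154] 0.02999787583477398
the job is handed in; nothing more can be done
None
```

I pushed the board from behind with the two open fingertips. It turned to lie parallel to the handle edge and slid about 116 mm across the deck. I then backed the fingers off, raised the arm and moved it clear, and handed the job in at 10.45 s.

**Overhang:** the last top image gives about 51 mm at the far corner and 50 mm at the near corner. The four-corner fit left under 1 mm of error, and the camera calibration is good to about 2 mm. The fingertip position independently gave about 50 mm.

**Other edges:** the board's sides are at x = +97 and −144 mm, against deck edges at ±180 mm, so it hangs over no other edge.

**Rings and bystanders:** both rings are still standing on the board and rode along untouched. The arm's path stayed away from the bottle, pipe piece and scraper. I did not re-measure their positions at the end, and the pipe piece was mostly outside the last crops.

**Force:** the readings between moves showed at most about 5 N while pushing, and about zero at the end. No check failed or disagreed.

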